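# Shut and bolt the gauge tray gate

## Robot

A 6-joint arm with a two-finger parallel gripper is mounted at the origin on the work surface. World frame = base frame: x ahead of the robot, y to its left, z up, the work surface at z = 0. Lengths are in m, angles in rad, forces in N, time in s.
With the tool pointing down it reaches from about 0.425 to 0.95 m from the base axis. Payload 3.5 kg.
Tool frame: the origin (TCP) lies at the very end of the fingers, on their centre line; the grasp point (between the pads) lies 19 mm behind it (ctrl.pinch_z is the distance from the TCP to the grasp point, in m); z points along the fingers, y is the line along which they close (so a half turn about z gives the same grasp; the last joint's range is limited). The gripper opens to 85 mm and grips with 20 to 120 N. Pads are 22 mm wide; open, the fingers measure 114 mm over their backs; the gripper's body (76 mm by 85 mm) begins 54 mm behind the grasp point. The pads swing forward as they close: fully open they stand 13 mm farther back than shut.
Start: joints at [-1.253, 0.286, 1.577, -0, 1.279, -0.15], TCP at [0.304, -0.602, 0.231] pointing down, gripper open.
Joint ranges: [-2.77, 2.77], [-0.9, 2.22], [0.21, 2.48], [-1.53, 4.67], [0.24, 2.81], [-2.84, 2.84]. Speed limits (rad/s): [2.79, 2.79, 3.14, 3.14, 3.14, 3.14].

## Interface

Orientations are given as a unit quaternion [x, y, z, w].
In Python, from plant import ctrl gives the robot as it stands. The module is installed in compiled form; this text tells all that it offers.
- The arm moves only by the shell command python3 -m crank 'ROWS' [OPENING] [FORCE]. ROWS is JSON, a list of rows, each a list of 6 numbers: the shift along the tool's x, y, z in cm, then the turn, a rotation vector about the tool's x, y, z in rad. In form: [[tx, ty, tz, rx, ry, rz], ...]. A call has 1 to 10 rows; each row is the pose to reach, as a shift and turn from the pose commanded when the call began, along the tool's axes at that moment; what a row does not reach only later rows make up. A row lasts 1/10 s, in which the tool goes at most 50 mm and 8.59 degrees, less where a joint would pass 70% of its speed; a pose out of reach is approached as far as the arm can. A call with a gripper value outside its range is refused whole. OPENING is the opening, from 0 (shut) to 1 (fully open), set as the call begins (- or left out, the last holds). The fingers move at their own pace and stop on an object; FORCE is the grip in N (left out, the last holds). Time passes only in rows, so rows that repeat a pose let the fingers close. It gives the time, the measured TCP pose, the force, the opening and the grip force at its end, in the units of the state.
- ctrl.get_state(): the state, without advancing time (a new reading comes with each control period).
- ctrl.read_camera(name): name is "scene" or "top" or "wrist"; returns (picture, depth): 420x560x3 uint8, blue, green, red; 420x560 float32, m along the optical axis (not along the pixel's ray), 0 where there is no reading.
- ctrl.camera_info(name): a dict with "K" (3x3 intrinsics, pixels), "origin" and "orientation" of the camera in the world. Camera axes: x right, y down, z forward; pixel columns grow to the right and rows downward; lengths in m; the calibration is good to about 2 mm. A picture is of the moment at which its call begins: read the wrist's pose just before it. camera_info takes no time and is no camera call; for the wrist camera it gives the pose at the moment of the call.
- ctrl.sign_off(): hands the job in; it is judged then, once.
The state is a dict: "time": time; "qpos": joint angles; "dq": joint speeds; "joint_efforts": joint torques, N m; "eef_pos": TCP position; "tcp_rot": TCP orientation; "contact_force": force on the tool from outside, world axes, zero at the start; "wrist_torque": the same for the moment, N m; "opening": opening from 0.0 (shut) to 1.0 (fully open); "finger_force": force on a finger pad.
Only numpy, scipy, OpenCV 4.12 (cv2) and the standard library are available. Lean on these libraries where they do the work, as an engineer would, in place of code of your own. Each camera call takes 0.05 s, during which the arm holds its last target. There are 200 camera calls.

## Task

Push the hinged steel gate fully shut across the front of the green gauge tray, then push the red-capped bolt fully home so that it lies across the gate. Use only the fingertips, and do not shift or pick up any of the loose things in and around the tray.

Things in the scene. Friction and masses are not known exactly. Their poses are not given: they have to be found in the camera images.
- tray: green shallow tray fixed to the bench, 160 mm deep (own x) by 220 wide (own y), walls 30 high, floor 4, open at the front where the gate closes. Origin: middle of the open front edge at bench level; own +x into the tray, away from the robot, +y along the front towards the hinge, z up. A yellow stop post 66 high stands inside behind the gate's free end.
- bolt_guide (a point): top centre of the fixed grey housing in which the bolt slides, at tray own x -14, y -131, 58 mm above the bench; axes as the tray's. The housing is 22 (x) by 38 (y), on a foot plate 4 thick, 50 (x) by 46 (y). It stands just beyond the gate's free end.
- gate (a joint): gate angle, rad: 0 fully shut (end stop), growing to 1.6 as the free end swings out of the tray's front towards the robot. Shut, the gate lies along the tray's own y axis, from the hinge towards -y. Starts open by 0.5 to 1.0. It stays where it is left (hinge friction about 0.08 N m, light damping); no latch, no spring.
- gate_hinge (a point): point on the gate's vertical hinge axis, 45 mm above the bench, at tray own x -3, y +107. The hinge post is 14 thick and 80 high.
- gate_face (a point): point on the gate's outer face (to be pushed), 135 mm from the hinge axis, 45 above the bench; own -x is that face's outward normal, own +y points along the gate to the hinge. Steel plate 6 thick, reaching 2 to 198 from the hinge axis, 8 to 70 above the bench; outer face 3 in front of the axis. Two dark keeper lugs stick out 13 at 179 to 191 from the hinge.
- bolt (a joint): bolt travel, m: 0 drawn back, 0.040 fully home (end stop). Slides along the tray's own +y, towards the gate, with about 1.5 N friction, no spring, and stays where it is left. Starts at 0 to 0.006. Drawn back it is clear of the gate; home, its rod lies across the outside of the gate's free end.
- bolt_cap (a point): centre of the outer face (to be pushed) of the bolt's red round cap, 36 mm diameter, 8 thick, axis along the tray's own y, 45 above the bench (27 to 63 high); axes as the tray's, the face looks to own -y. Behind it a steel rod of 10 diameter, 90 long. At zero travel the point is at tray own x -14, y -203.
- gauge_a: loose steel plug gauge lying in the tray along the tray's x, about 97 long, knurled handle 24 thick, ends 20 and 19 thick. Origin: underside of the handle. Leave it alone.
- gauge_b: as gauge_a, ends 17 and 16 thick. Leave it alone.
- gauge_c: as gauge_a, ends 14 and 13 thick. Leave it alone.
- housing: loose round black bakelite gauge housing with white dial, 84 diameter, 43 high, a 20 long brass stub at its side, left of the tray. Origin: centre of the underside. Leave it alone.
- elbow: loose copper pipe elbow lying flat, about 61 by 61, 26 high, behind the bolt at the tray's right side. Origin: underside, near the middle. Leave it alone.
- deadweight: loose squat dark iron weight, 68 diameter, 56 high with its knob, standing in front of the bolt. Origin: centre of the underside. Leave it alone.
- setring: loose brass ring, 52 outside diameter, 18 high, lying in front of the hinge side. Origin: centre of the underside. Leave it alone.

How it is judged:
By the outcome, as a careful person would: the job done as asked, in the order asked, and still so for the second after the job is handed in, with the robot touching nothing.
It also fails if it takes over 48 s, if anything falls off the work surface, if the arm or the gripper's body presses on something with over 40 N, if the wrist force passes 120 N, or if a joint passes its speed limit or range.

## Working session

There is one attempt and no reset: what is moved stays moved. The work goes in short steps, Python scripts to look and compute and a shell command to move; the robot and the scene stay as the last step left them, time stands still between calls to the robot, and variables do not carry over. Pictures are saved under pics/ and viewed, at most 10 in all, crops included, and the job is handed in when it is done.

```bash
mkdir -p pics; ls; cat > h.py <<'E'
import numpy as np, cv2
from plant import ctrl
from scipy.spatial.transform import Rotation as R
def grab(n):
    i=ctrl.camera_info(n); p,d=ctrl.read_camera(n)
    np.savez(f'pics/{n}.npz',p=p,d=d,K=i['K'],o=i['origin'],q=i['orientation'])
    return p,d,i
def load(n):
    f=np.load(f'pics/{n}.npz'); return f['p'],f['d'],dict(K=f['K'],origin=f['o'],orientation=f['q'])
def rot(i):
    q=np.array(i['orientation']); return q if q.shape==(3,3) else R.from_quat(q).as_matrix()
def ray(i,uv):
    uv=np.atleast_2d(uv).astype(float); K=np.array(i['K'])
    return (rot(i)@np.linalg.inv(K)@np.c_[uv,np.ones(len(uv))].T).T
def plane(i,uv,z):
    r=ray(i,uv); o=np.array(i['origin']); return o+r*((z-o[2])/r[:,2])[:,None]
def cloud(i,d):
    v,u=np.mgrid[:d.shape[0],:d.shape[1]]
    r=ray(i,np.c_[u.ravel(),v.ravel()]); return (np.array(i['origin'])+r*d.ravel()[:,None]).reshape(*d.shape,3)
E
python3 - <<'E'
from h import *
for n in ('top','scene'):
    p,d,i=grab(n); cv2.imwrite(f'pics/{n}1.png',p); print(n,i)
print(ctrl.get_state())
E
```

```text
pics
top {'K': array([[539.93221932,   0.        , 281.58209867],
       [  0.        , 539.93221932, 204.10314453],
       [  0.        ,   0.        ,   1.        ]]), 'origin': array([0.52633624, 0.05308185, 1.10963159]), 'orientation': array([ 0.71269566, -0.69932156,  0.04878658, -0.02518163])}
scene {'K': array([[419.47239229,   0.        , 270.41314044],
       [  0.        , 419.47239229, 208.48730969],
       [  0.        ,   0.        ,   1.        ]]), 'origin': array([ 1.16483194, -0.46514483,  0.59645067]), 'orientation': array([ 0.81549524,  0.35573222, -0.18580389, -0.41701201])}
{'time': 0.1, 'qpos': array([-1.25297760e+00,  2.87107222e-01,  1.57803792e+00, -3.62969082e-05,
        1.27862327e+00, -1.50008635e-01]), 'dq': array([-0.00014635, -0.00021805, -0.00392162,  0.00101351, -0.00163353,
       -0.00056757]), 'joint_efforts': array([ 1.00863021e-03, -4.07297623e+01, -2.93699276e+01, -1.33323965e-04,
        3.43760992e-03, -4.84711961e-06]), 'eef_pos': array([ 0.30421266, -0.60188478,  0.23006145]), 'tcp_rot': array([ 9.72764917e-01,  2.31791354e-01, -1.08483669e-04, -1.08259210e-03]), 'contact_force': array([ 0.48043159, -0.39045391,  0.58740616]), 'wrist_torque': array([ 0.00033117,  0.01279648, -0.03733819]), 'finger_force': 0.0, 'opening': 0.9995658238579358}
```

View pics/top1.png

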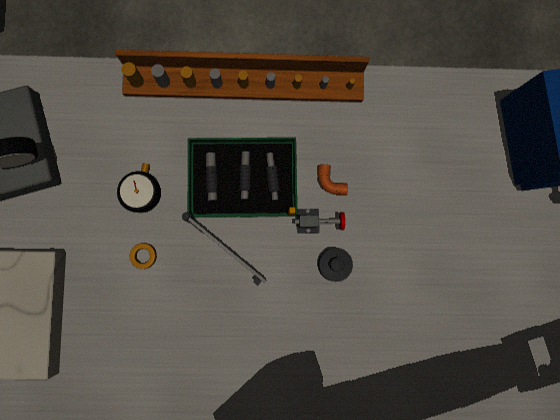

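View pics/scene1.png

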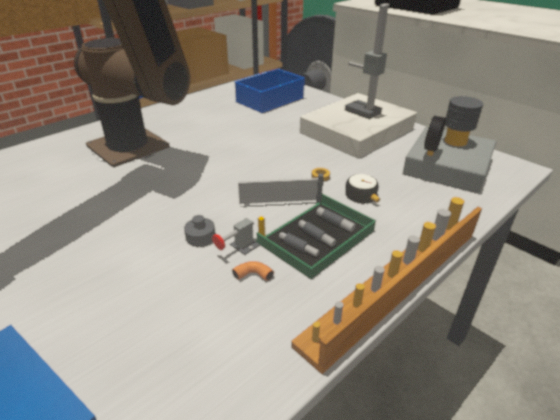

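The top view shows the tray at px 188–297 × 138–217, the hinge at (187,217), and the gate running to its lugs at (260,280). The red cap is at (342,220), the deadweight at (336,264) and the ring at (143,256). The scene view agrees. Next I'll measure.

```bash
python3 - <<'E'
from h import *
p,d,i=load('top'); C=cloud(i,d); hsv=cv2.cvtColor(p,cv2.COLOR_BGR2HSV)
g=cv2.inRange(hsv,(50,90,30),(85,255,255)); 
# tray rim from points near z=.03
Z=C[...,2]
m=(g>0)&(Z>0.022)&(Z<0.038); print('green z',np.median(Z[g>0]),m.sum())
uv=np.argwhere(g>0)[:,::-1].astype(np.float32)
n,lab,st,ce=cv2.connectedComponentsWithStats(g); k=1+np.argmax(st[1:,4]); uv=np.argwhere(lab==k)[:,::-1]
P=plane(i,uv,0.03)[:,:2].astype(np.float32)
r=cv2.minAreaRect(P*1000); print('tray rect',r, cv2.boxPoints(r))
red=((cv2.inRange(hsv,(0,150,80),(4,255,255))|cv2.inRange(hsv,(174,150,80),(180,255,255)))>0); red[:,:330]=0;red[:,355:]=0
print('red',red.sum(),C[red].mean(0),C[red].min(0),C[red].max(0))
# gate: high points z .06-.075 in front
gm=(Z>0.055)&(Z<0.09); gm[:205]=0; gm[300:]=0; gm[:,:180]=0; gm[:,280:]=0
G=C[gm]; print('gate n',len(G),'z',np.percentile(G[:,2],[5,50,95])); 
v=cv2.fitLine(G[:,:2].astype(np.float32),cv2.DIST_HUBER,0,.01,.01).ravel();print('gate line',v, G[:,:2].min(0),G[:,:2].max(0))
for nm,(a,b,c,e),zz in (('dead',(315,360,240,290),.05),('bolt',(295,350,205,236),.05),('ring',(128,160,240,272),.012),('elbow',(312,350,160,198),.015)):
    s=C[c:e,a:b].reshape(-1,3); s=s[s[:,2]>zz-.03 if zz>.04 else s[:,2]>zz]; print(nm,len(s),s.min(0).round(4),s.max(0).round(4))
# scene red
p,d,i2=load('scene'); h2=cv2.cvtColor(p,cv2.COLOR_BGR2HSV); r2=((cv2.inRange(h2,(0,150,80),(5,255,255))|cv2.inRange(h2,(174,150,80),(180,255,255)))>0); r2[:225]=0;r2[256:]=0;r2[:,:205]=0;r2[:,230:]=0
C2=cloud(i2,d); print('red scene',r2.sum(),np.median(C2[r2],0),C2[r2].min(0),C2[r2].max(0))
g2=(cv2.inRange(h2,(50,90,30),(85,255,255))>0)&(C2[...,0]>.4)&(C2[...,0]<.9)&(abs(C2[...,1])<.3); q=C2[g2]; q=q[(q[:,2]>.024)]; print('scene rim z',np.percentile(q[:,2],95)); print(cv2.boxPoints(cv2.minAreaRect((q[:,:2]*1000).astype(np.float32))))
E
```

```text
green z 0.005831111323821081 422
tray rect ((690.10791015625, 98.03912353515625), (152.360107421875, 205.90589904785156), 1.9788118600845337) [[610.41833   198.30019  ]
 [617.5282     -7.4829235]
 [769.7975     -2.221939 ]
 [762.6876    203.56117  ]]
red 53 [ 0.60717318 -0.10165502  0.05828339] [ 0.59260378 -0.11336688 -0.00420895] [ 0.62781951 -0.09761062  0.06403294]
gate n 458 z [0.05812495 0.06923598 0.07907087]
gate line [0.61863416 0.78567916 0.5673693  0.15104565] [0.47958319 0.04643056] [0.61562592 0.20923939]
dead 917 [ 0.4884 -0.1251  0.0203] [0.5541 0.0531 1.1096]
bolt 485 [ 0.5263 -0.1048  0.0231] [0.6392 0.0531 1.1096]
ring 359 [0.5075 0.0531 0.0123] [0.5556 0.3206 1.1096]
elbow 489 [ 0.5263 -0.1158  0.015 ] [0.7242 0.0531 1.1096]
red scene 57 [ 0.61606019 -0.1052395   0.05670085] [ 0.6009717  -0.10696383  0.03891038] [ 0.62622185 -0.10109555  0.06268909]
scene rim z 0.029241410015691565
[[777.34235  101.34184 ]
 [777.34235  101.34184 ]
 [776.0197   100.138016]
 [776.0197   100.138016]]
```

```bash
cat >> h.py <<'E'
def to(x,y,z,yaw=None):
    s=ctrl.get_state(); M=R.from_quat(s['tcp_rot']).as_matrix()
    d=M.T@(np.array([x,y,z])-s['eef_pos'])*100
    cur=np.arctan2(M[1,0],M[0,0]); print('rows cm',d.round(2),'rz',0 if yaw is None else round(-(yaw-cur),3),'pos',s['eef_pos'].round(4),'yaw',round(cur,3),'F',s['contact_force'].round(1),'t',s['time'])
E
python3 -m crank '[[37.4,-26.1,0,0,0,0.433],[37.4,-26.1,0,0,0,0.433],[37.4,-26.1,0,0,0,0.433],[37.4,-26.1,0,0,0,0.433],[37.4,-26.1,0,0,0,0.433],[37.4,-26.1,0,0,0,0.433],[37.4,-26.1,0,0,0,0.433],[37.4,-26.1,0,0,0,0.433],[37.4,-26.1,0,0,0,0.433],[37.4,-26.1,0,0,0,0.433]]' 0 60
python3 -c "
from h import *
to(.45,.06,.23,.0345)"
```

```text
time: 1.1
eef_pos: [0.5218, -0.1962, 0.2309]
tcp_rot: [1.0, 0.02, -0.0, -0.001]
contact_force: [-0.1, -0.1, 0.1]
opening: 0.002
finger_force: 0.0
rows cm [ -6.14 -25.89   0.14] rz 0.006 pos [ 0.5218 -0.1962  0.2309] yaw 0.041 F [-0.1 -0.1  0.1] t 1.1
```

```bash

python3 -m crank '[[-4.5,-26,-10,0,0,0],[-4.5,-26,-10,0,0,0],[-4.5,-26,-10,0,0,0],[-4.5,-26,-10,0,0,0],[-4.5,-26,-10,0,0,0],[-4.5,-26,-10,0,0,0],[-4.5,-26,-10,0,0,0],[-4.5,-26,-10,0,0,0],[-4.5,-26,-10,0,0,0]]'
python3 - <<'E'
from h import *
p,d,i=grab('wrist'); cv2.imwrite('pics/w1.png',p); print(i)
E
```

```text
time: 2.0
eef_pos: [0.4664, 0.0562, 0.3302]
tcp_rot: [1.0, 0.017, -0.001, 0.0]
contact_force: [0.4, 0.7, 0.2]
opening: 0.002
finger_force: 0.0
{'K': array([[289.31870452,   0.        , 275.10541203],
       [  0.        , 289.31870452, 213.50516816],
       [  0.        ,   0.        ,   1.        ]]), 'origin': array([0.54568137, 0.05910924, 0.47259871]), 'orientation': array([ 0.7100584 , -0.68645757, -0.10901915,  0.11272933])}
```

View pics/w1.png

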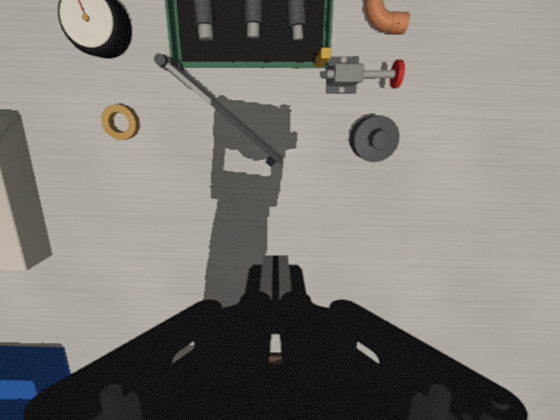

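The wrist view shows the hinge post top at (160,60), the gate's free end with lugs at (273,160), the red cap at (398,73) and the deadweight at (375,138). I'll cross-check these against the top view.

```bash
python3 - <<'E'
from h import *
p,d,i=load('wrist'); C=cloud(i,d); Z=C[...,2]; hsv=cv2.cvtColor(p,cv2.COLOR_BGR2HSV)
red=((cv2.inRange(hsv,(0,150,60),(4,255,255))|cv2.inRange(hsv,(174,150,60),(180,255,255)))>0); red[:,:385]=0;red[:50]=0;red[100:]=0
u=np.argwhere(red)[:,::-1]; print('red px',u.min(0),u.max(0),'z45 ctr',plane(i,[[u.mean(0)[0],u.mean(0)[1]]],.045), 'cloud',np.median(C[red],0),C[red].min(0).round(3),C[red].max(0).round(3))
gm=(Z>0.06)&(Z<0.075); gm[:50]=0; gm[175:]=0; gm[:,:150]=0; gm[:,300:]=0
G=C[gm]; v=cv2.fitLine(G[:,:2].astype(np.float32),cv2.DIST_HUBER,0,.01,.01).ravel(); print('gate',len(G),v,G.min(0),G.max(0))
hp=(Z>0.075)&(Z<0.09); hp[:45]=0;hp[75:]=0;hp[:,:145]=0;hp[:,180:]=0; print('hinge',hp.sum(),C[hp].mean(0))
s=C[105:175,345:405].reshape(-1,3); s=s[(s[:,2]>.02)&(s[:,2]<.2)]; print('dead',s.min(0),s.max(0))
s=C[0:40,360:412].reshape(-1,3); s=s[(s[:,2]>.01)&(s[:,2]<.2)]; print('elbow',s.min(0),s.max(0))
s=C[100:142,98:142].reshape(-1,3); s=s[(s[:,2]>.01)&(s[:,2]<.2)]; print('ring',s.min(0),s.max(0))
to(.49,.125,.045,.0345)
E
```

```text
red px [391  60] [404  87] z45 ctr [[ 0.60977301 -0.10327219  0.045     ]] cloud [ 0.60776476 -0.0988224   0.05615722] [ 0.546 -0.105  0.037] [0.625 0.059 0.473]
gate 906 [0.61796117 0.7862086  0.5575087  0.13444903] [0.48696169 0.04615239 0.06004741] [0.61893007 0.20897099 0.07479893]
hinge 126 [0.61029119 0.20159826 0.07985478]
dead [ 0.49040577 -0.12547635  0.02028508] [ 0.55659458 -0.05832736  0.05709005]
elbow [ 0.66460345 -0.11593498  0.01017166] [ 0.70214073 -0.0571091   0.02734027]
ring [0.50882983 0.26777578 0.0100275 ] [0.5593939  0.32020731 0.0203545 ]
rows cm [ 2.64 -6.81 28.5 ] rz -0.002 pos [0.4664 0.0561 0.3301] yaw 0.033 F [-0.2 -1.1 -0.1] t 2.05
```

```bash

python3 -m crank '[[1.5,-8,5,0,0,0],[1.5,-8,5,0,0,0],[1.5,-8,10,0,0,0],[1.5,-8,15,0,0,0],[1.5,-8,20,0,0,0],[1.5,-8,25,0,0,0],[1.5,-8,28.5,0,0,0],[1.5,-8,28.5,0,0,0],[1.5,-8,28.5,0,0,0]]'
python3 -c "
from h import *
to(.51,.109,.045,.0345)
to(.59,.070,.045,.0345)
to(.601,.067,.045,.0345)"
```

```text
time: 2.95
eef_pos: [0.4788, 0.137, 0.046]
tcp_rot: [1.0, 0.017, -0.001, 0.0]
contact_force: [0.3, 0.2, 0.9]
opening: -0.001
finger_force: 0.0
rows cm [3.03 2.9  0.1 ] rz -0.001 pos [0.4788 0.137  0.046 ] yaw 0.033 F [0.3 0.2 0.9] t 2.95
rows cm [10.89  7.06  0.08] rz -0.001 pos [0.4788 0.137  0.046 ] yaw 0.033 F [0.3 0.2 0.9] t 2.95
rows cm [11.98  7.4   0.08] rz -0.001 pos [0.4788 0.137  0.046 ] yaw 0.033 F [0.3 0.2 0.9] t 2.95
```

```bash

python3 -m crank '[[2,2,0,0,0,0],[3,2.9,0,0,0,0],[4,3.5,0,0,0,0],[5,4,0,0,0,0],[6,4.5,0,0,0,0],[7,5,0,0,0,0],[8,5.5,0,0,0,0],[9,6,0,0,0,0],[9.6,6.4,0,0,0,0],[10,6.6,0,0,0,0]]'
python3 -c "
from h import *
to(.601,.067,.045,.0345)"
```

```text
time: 3.95
eef_pos: [0.5816, 0.075, 0.0462]
tcp_rot: [1.0, 0.017, 0.0, 0.0]
contact_force: [-0.8, 1.6, 0.1]
opening: 0.002
finger_force: 0.4
rows cm [1.91 0.87 0.12] rz 0.0 pos [0.5816 0.075  0.0462] yaw 0.035 F [-0.8  1.6  0.1] t 3.95
```

Contact is made and the force is light. Now a slow close, watching the force.

```bash

python3 -m crank '[[0.3,0.1,0,0,0,0],[0.6,0.2,0,0,0,0],[0.9,0.3,0,0,0,0],[1.2,0.3,0,0,0,0],[1.4,0.3,0,0,0,0],[1.5,0.3,0,0,0,0],[1.6,0.3,0,0,0,0],[1.6,0.3,0,0,0,0]]'
python3 -c "
from h import *
to(.601,.067,.045,.0345)"
```

```text
time: 4.75
eef_pos: [0.5973, 0.073, 0.0464]
tcp_rot: [1.0, 0.017, 0.0, -0.0]
contact_force: [-0.2, -0.3, 0.0]
opening: 0.002
finger_force: 0.0
rows cm [0.35 0.61 0.14] rz 0.0 pos [0.5973 0.073  0.0464] yaw 0.035 F [-0.2 -0.3  0. ] t 4.75
```

```bash

for k in 1 2 3; do python3 -m crank '[[0.1,0,0,0,0,0],[0.2,0,0,0,0,0],[0.2,0,0,0,0,0],[0.2,0,0,0,0,0]]' | egrep 'eef|contact'; done
python3 - <<'E'
from h import *
p,d,i=grab('top'); C=cloud(i,d); Z=C[...,2]
gm=(Z>0.06)&(Z<0.075); gm[:205]=0; gm[240:]=0; gm[:,:192]=0; gm[:,262:]=0
G=C[gm]; v=cv2.fitLine(G[:,:2].astype(np.float32),cv2.DIST_HUBER,0,.01,.01).ravel(); print(len(G),v)
cv2.imwrite('pics/t2.png',cv2.resize(p[120:290,120:380],None,fx=3,fy=3))
E
```

```text
eef_pos: [0.5992, 0.0731, 0.0464]
contact_force: [0.1, 0.2, -0.8]
eef_pos: [0.6007, 0.0731, 0.0463]
contact_force: [-2.2, -0.6, 1.0]
eef_pos: [0.6007, 0.0731, 0.0462]
contact_force: [-9.4, -0.1, 6.5]
84 [ 0.04424315 -0.9990208   0.60807765  0.17582916]
```

View pics/t2.png

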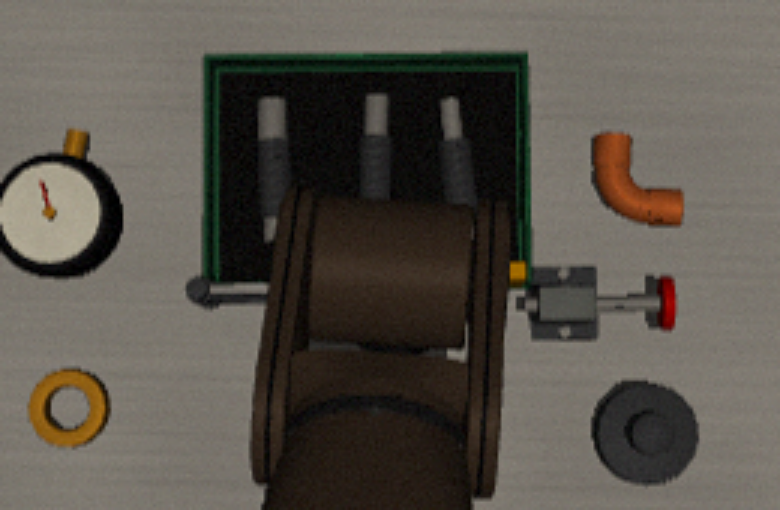

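The gate is against its stop: the TCP stopped moving at x=0.6007, as predicted, and the force rose to 9 N. The crop shows the gate along the tray front from the hinge at (200,290). The cap at (668,303) is still drawn back. I'll retreat and move over to the bolt.

```bash

python3 -m crank '[[-0.5,0,0,0,0,0],[-2,0,0,0,0,0],[-4,0,0,0,0,0],[-4,0,-4,0,0,0],[-4,0,-9,0,0,0],[-4,0,-12,0,0,0],[-4,0,-12,0,0,0]]'
python3 - <<'E'
from h import *
to(.609,-.16,.16,.0345)
E
```

```text
time: 6.7
eef_pos: [0.5674, 0.0717, 0.1732]
tcp_rot: [1.0, 0.017, 0.007, 0.0]
contact_force: [0.5, -0.5, 1.1]
opening: 0.003
finger_force: 0.0
rows cm [ 3.33 23.3   1.39] rz 0.0 pos [0.5674 0.0717 0.1732] yaw 0.035 F [ 0.5 -0.5  1.1] t 6.7
```

```bash

python3 -m crank '[[3.3,23.3,0,0,0,0],[3.3,23.3,0,0,0,0],[3.3,23.3,0,0,0,0],[3.3,23.3,0,0,0,0],[3.3,23.3,0,0,0,0],[3.3,23.3,0,0,0,0],[3.3,23.3,0,0,0,0]]' | grep eef
python3 - <<'E'
from h import *
p,d,i=grab('top'); C=cloud(i,d); Z=C[...,2]
gm=(Z>0.06)&(Z<0.075); gm[:205]=0; gm[240:]=0; gm[:,:194]=0; gm[:,281:]=0
G=C[gm]; v=cv2.fitLine(G[:,:2].astype(np.float32),cv2.DIST_HUBER,0,.01,.01).ravel(); print(len(G),v,G.min(0),G.max(0))
cv2.imwrite('pics/t3.png',cv2.resize(p[120:290,120:380],None,fx=3,fy=3))
to(.609,-.16,.037,.0345)
E
```

```text
eef_pos: [0.6038, -0.1605, 0.1649]
319 [ 0.02923354 -0.99957263  0.6112159   0.10107   ] [0.6016241  0.02168234 0.06026043] [0.61669033 0.18803414 0.07444848]
rows cm [ 0.54  0.09 12.81] rz -0.0 pos [ 0.6037 -0.1594  0.1651] yaw 0.034 F [ 0.2  1.1 -0.3] t 7.45
```

View pics/t3.png

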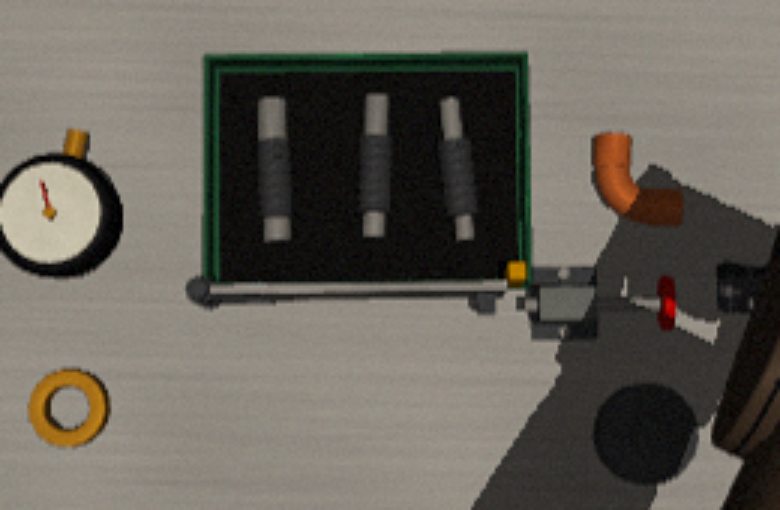

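The crop shows the gate shut in line with the tray front. Its lugs at (483,303) line up with the bolt rod at (520,303), and the loose items haven't moved. Descending beside the cap.

```bash

python3 -m crank '[[0.6,0.1,4,0,0,0],[0.6,0.1,8,0,0,0],[0.6,0.1,11,0,0,0],[0.6,0.1,12.6,0,0,0],[0.6,0.1,12.6,0,0,0],[0.6,0.1,12.6,0,0,0]]'
python3 - <<'E'
from h import *
to(.610,-.125,.037,.0345)
to(.610,-.085,.037,.0345)
E
```

```text
time: 8.05
eef_pos: [0.611, -0.1602, 0.0414]
tcp_rot: [1.0, 0.018, 0.001, 0.0]
contact_force: [-0.1, -0.6, 0.5]
opening: -0.0
finger_force: 0.0
rows cm [ 0.02 -3.52  0.44] rz 0.001 pos [ 0.611  -0.1602  0.0414] yaw 0.036 F [-0.1 -0.6  0.5] t 8.05
rows cm [ 0.17 -7.52  0.44] rz 0.001 pos [ 0.611  -0.1602  0.0414] yaw 0.036 F [-0.1 -0.6  0.5] t 8.05
```

```bash

python3 -m crank '[[0,-2,0.3,0,0,0],[0,-3,0.3,0,0,0],[0,-3.6,0.3,0,0,0],[0,-4.2,0.3,0,0,0],[0,-4.8,0.3,0,0,0],[0,-5.4,0.3,0,0,0],[0,-6,0.3,0,0,0],[0,-6.5,0.3,0,0,0],[0,-6.8,0.3,0,0,0],[0,-6.8,0.3,0,0,0]]'
for k in 1 2 ; do python3 -m crank '[[0,-0.1,0,0,0,0],[0,-0.2,0,0,0,0],[0,-0.3,0,0,0,0],[0,-0.3,0,0,0,0],[0,-0.3,0,0,0,0]]' | egrep 'eef|contact'; done
python3 -c "
from h import *
p,d,i=grab('top');cv2.imwrite('pics/t4.png',cv2.resize(p[120:290,120:380],None,fx=3,fy=3))"
```

```text
time: 9.05
eef_pos: [0.6076, -0.0921, 0.0371]
tcp_rot: [1.0, 0.018, -0.0, -0.0]
contact_force: [0.1, 0.4, -0.0]
opening: -0.001
finger_force: 0.0
eef_pos: [0.6074, -0.0897, 0.037]
contact_force: [-0.7, -1.6, -0.0]
eef_pos: [0.6077, -0.0865, 0.0374]
contact_force: [-0.4, -0.0, 0.4]
```

View pics/t4.png

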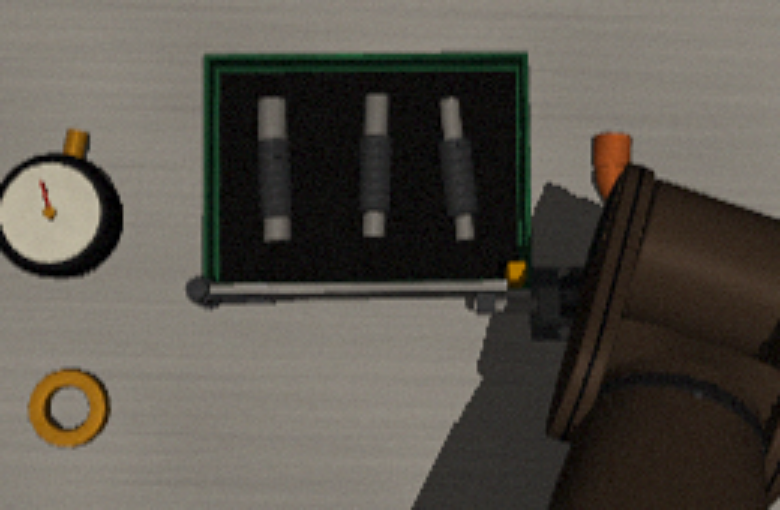

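The rod now reaches the lugs at about (485,302) and the gate is still shut. I'll keep pushing to the end stop.

```bash

for k in 1 2 3 4; do python3 -m crank '[[0,-0.1,0,0,0,0],[0,-0.2,0,0,0,0],[0,-0.2,0,0,0,0],[0,-0.2,0,0,0,0]]' | egrep 'eef|contact'; done
```

```text
eef_pos: [0.6077, -0.0847, 0.0375]
contact_force: [0.5, -0.3, 0.1]
eef_pos: [0.6076, -0.0827, 0.0375]
contact_force: [0.5, -1.6, 1.6]
eef_pos: [0.6076, -0.0814, 0.0375]
contact_force: [-0.7, -4.5, 0.1]
eef_pos: [0.6076, -0.0813, 0.0376]
contact_force: [-0.1, -9.5, -0.7]
```

End stop reached: position holds at y=-0.0813, matching the predicted -0.082, and the force is rising. Retreating to check.

```bash

python3 -m crank '[[0,0.5,0,0,0,0],[0,2.5,0,0,0,0],[0,6,0,0,0,0],[0,7,0,0,0,0],[0,7,-4,0,0,0],[0,7,-9,0,0,0],[0,12,-13,0,0,0],[0,17,-15,0,0,0],[0,19,-15,0,0,0],[0,19,-15,0,0,0]]'
python3 - <<'E'
from h import *
p,d,i=grab('top');cv2.imwrite('pics/t5.png',cv2.resize(p[120:290,120:380],None,fx=3,fy=3))
C=cloud(i,d);Z=C[...,2];hsv=cv2.cvtColor(p,cv2.COLOR_BGR2HSV)
gm=(Z>0.06)&(Z<0.075); gm[:205]=0; gm[240:]=0; gm[:,:194]=0; gm[:,281:]=0
print('gate',cv2.fitLine(C[gm][:,:2].astype(np.float32),cv2.DIST_HUBER,0,.01,.01).ravel())
red=((cv2.inRange(hsv,(0,150,50),(4,255,255))|cv2.inRange(hsv,(174,150,50),(180,255,255)))>0); red[:,:310]=0;red[:,360:]=0;red[:200]=0;red[240:]=0
u=np.argwhere(red)[:,::-1]; print('cap',u.mean(0),C[red].mean(0))
print(ctrl.get_state()['contact_force'],ctrl.get_state()['time'])
E
```

```text
time: 12.7
eef_pos: [0.6146, -0.2723, 0.1896]
tcp_rot: [1.0, 0.015, 0.002, 0.001]
contact_force: [-0.5, 0.4, -0.1]
opening: -0.002
finger_force: 0.0
gate [ 0.03788275 -0.9992822   0.61111516  0.10572693]
cap [323.02941176 220.86764706] [ 0.60579499 -0.06280266  0.05886386]
[-0.36531287  0.82897016 -0.26050347] 12.75
```

View pics/t5.png

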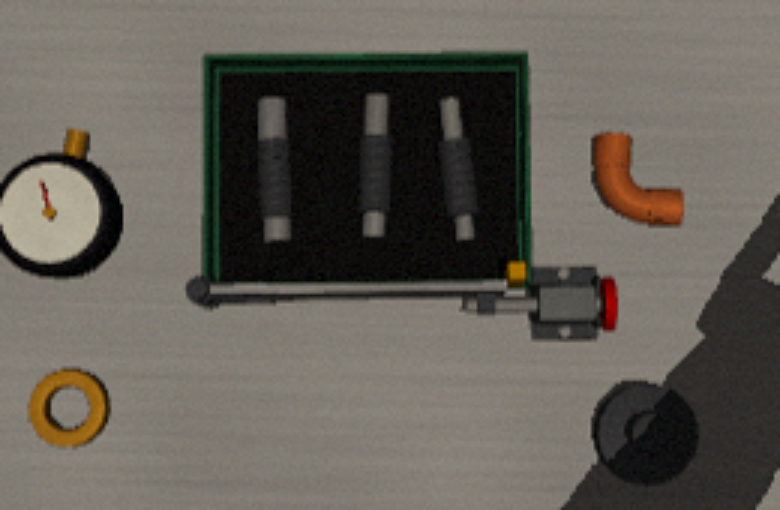

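The gate is shut, the rod runs through the lugs at (485,303), the cap is close against its housing at (608,303), and the loose items are unmoved.

```bash
python3 -c "
from plant import ctrl
print(ctrl.sign_off())"
```

```text
the job is handed in; nothing more can be done
None
```

The gate is fully shut and the bolt pushed home across it, each to its end stop at about 10 N; the loose items look unmoved in the last picture, and the job was handed in at about 13 s.

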